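# Kit the fittings tray on the joinery bench

### The arm

A 6-joint arm with a two-finger parallel gripper is mounted at the origin on the work surface. World frame = base frame: x ahead of the robot, y to its left, z up, the work surface at z = 0. Lengths are in m, angles in rad, forces in N, time in s.
With the tool pointing down it reaches from about 0.35 to 0.975 m from the base axis. Payload 4.9 kg.
Tool frame: the origin (TCP) lies on the centre line of the jaws, within the pads' length; the fingertips stand manip.tcp_to_tips ahead of it and the grasp point (between the pads) is the TCP (manip.tcp_to_tips is the distance from the TCP to the fingertips, in m); y points along the fingers, z is the direction in which the jaws open and shut, and the axes are right-handed (so a half turn about y gives the same grasp; the last joint's range is limited). The gripper opens to 85 mm and grips with 20 to 120 N. Pads are 22 mm wide; open, the fingers measure 114 mm over their backs; the gripper's body (76 mm by 85 mm) begins 54 mm behind the grasp point. The pads swing forward as they close: fully open they stand 13 mm farther back than shut.
Start: joints at [-1.43, 0.053, 1.613, -0, 1.476, -0.119], TCP at [0.161, -0.604, 0.25] pointing down, gripper open.
Joint ranges: [-3.01, 3.01], [-1.01, 2.22], [0.06, 2.58], [-1.02, 4.17], [0.09, 2.62], [-3.14, 3.14]. Speed limits (rad/s): [2.57, 2.57, 3.14, 3.14, 3.14, 3.14].

### API

Orientations are given as a unit quaternion [w, x, y, z].
In Python, from plant import manip gives the robot as it stands.
- The arm moves only by the tool apply_moves, never from a script. Its argument "moves" is a list of rows, each a list of 7 numbers: the gripper's target within -1 to 1 (shut at 1, half-way at 0, fully open at -1), then the shift along the tool's x, y, z in mm, then the turn, a rotation vector about the tool's x, y, z in degrees. A call has 1 to 20 rows; each row shifts and turns the commanded pose from where the row before left it, along the tool's axes as they then stand; what a row does not reach is not made up. A row lasts 1/10 s, in which the tool goes at most 50 mm and 8.59 degrees, less where a joint would pass 70% of its speed; a pose out of reach is approached as far as the arm can. A call with a gripper value outside its range is refused whole. The fingers move at their own pace and stop on an object; the grip force is fixed at half the most. Time passes only in rows, so rows that do not move let the fingers close. It gives the time, the measured TCP pose, the force and the opening at its end, in the units of the state.
- manip.state(): the state, without advancing time (a new reading comes with each control period).
- manip.grab_frame(name): name is "side" or "top" or "wrist"; returns the picture (384x512x3 uint8, blue, green, red); there is no depth.
- manip.calibration(name): a dict with "mtx" (3x3 intrinsics, pixels), "distortion" ([k1, k2, p1, p2, k3] as OpenCV has them; the pictures are not rectified), "T" (4x4, takes a point from camera to world coordinates); the wrist camera has in their place "T_tool_cam" (4x4, takes a point from camera to tool coordinates, whose origin is the TCP and whose axes are the tool frame's). Camera axes: x right, y down, z forward; pixel columns grow to the right and rows downward; lengths in m; the calibration is good to about 2 mm. A picture is of the moment at which its call begins: read the wrist's pose just before it. calibration takes no time and is no camera call.
- manip.job_done(): hands the job in, once; it reports no verdict.
The state is a dict: "time": time; "joint_pos": joint angles; "joint_vel": joint speeds; "joint_efforts": joint torques, N m; "tool_pos": TCP position; "tool_rot": TCP orientation; "contact_force": force on the tool from outside, world axes, zero at the start; "ft_torque": the same for the moment, N m; "gripper_width": opening from 0.0 (shut) to 1.0 (fully open).
Only numpy, scipy, OpenCV 4.12 (cv2) and the standard library are available. Lean on these libraries where they do the work, as an engineer would, in place of code of your own. Each camera call takes 0.05 s, during which the arm holds its last target. There are 200 camera calls.

### The job

Make up the fittings tray: stand the round wooden foot upright in the round dish, stand the L-shaped angle bracket on its flat leg in the square dish, and lay the long wooden strip flat in the long dish. The strip lies under two plywood pads: slide it out beneath the bench stop, without lifting, so that the pads settle straight down where they are, one still on top of the other. Leave the square foot and the T-shaped bracket where they stand.

Things in the scene. Friction and masses are not known exactly. Their poses are not given: they have to be found in the camera images.
- round_foot_mid (a point): Round turned wooden furniture foot standing upright: 50 mm tall, its upper 30 mm a plain cylinder of 44 mm diameter, tapering below to 34 mm at the bottom; about 50 g. Point: its centre, 25 mm above its underside; z up along its axis. The two feet and two brackets stand in two rows; the neighbours ahead and behind (along x) leave more finger room than those beside.
- square_foot_mid (a point): Look-alike that stays: square wooden foot of the same height and wood, 50 mm tall, upper 30 mm 42 x 42 mm, below 34 x 34 mm. Point: its centre, 25 mm above its underside.
- angle_mid (a point): Steel angle bracket (L from the side), 90 g: flat leg on the bench 54 mm (x) by 34 mm (y) by 5 mm; upright leg 5 mm thick, 34 mm wide (y), 50 mm tall at its +x END (its middle 24.5 mm from the point along +x). Point: over the middle of the flat leg, 25 mm above its underside; z up. Can be gripped across the 34 mm width of the upright, closing along y.
- tee_mid (a point): Look-alike that stays: steel tee bracket with the same flat leg (54 x 34 x 5 mm), but its upright leg (5 mm thick, 34 mm wide, 50 mm tall) stands in the MIDDLE. Point: 25 mm above the middle of its underside.
- strip_mid (a point): Light wooden strip 140 mm (x) by 28 mm (y) by 10 mm, flat on the bench, 35 g. Point: its centre. It starts under the pads and the rail of a bench stop; 73 mm of it, at its -x end, stick out free in front of the rail, to be gripped from above across the 28 mm. Drawn 85 mm or more along its own -x, over free bench, it is clear of the pads, which the rail holds back.
- pad_low_mid (a point): Lower plywood pad, 50 x 50 x 12 mm, 22 g, on the strip behind the stop's rail; drops 10 mm to the bench when the strip is out. Point: its centre. Bench stop: fixed wooden bridge square across the strip, its 14 mm thick rail centred 10 mm from the strip's centre towards strip +x; opening under it 14 mm high, 88 mm wide; 38 mm high and 120 mm long over all.
- pad_top_mid (a point): Upper plywood pad, the same, lying on the lower one. Point: its centre.
- round_dish: Round blue plastic dish, fixed, one of three side by side in the wooden kit tray in any order: outer diameter 80 mm, inner 74 mm, 16 mm high. Origin: centre of its underside, 4 mm above the bench; inner floor 3 mm above the origin.
- square_dish: Square blue plastic dish, fixed in the same tray: 80 x 80 mm outside, 74 x 74 mm inside, 16 mm high, sides along its x and y. Origin: centre of its underside, 4 mm above the bench; inner floor 3 mm above the origin.
- long_dish: Long blue plastic dish, fixed in the same tray: 170 mm (x) by 76 mm (y) outside, 164 x 70 mm inside, 16 mm high. Origin: centre of its underside, 4 mm above the bench; inner floor 3 mm above the origin. The tray's own wooden walls are 18 mm high.
Mind the look-alikes: they are no part of the job. What is shaped like the part that bears round_foot_mid but pink is not meant. Leave any turquoise look-alike of the part that bears angle_mid alone.

How it is judged:
By the outcome, as a careful person would: the job done as asked, in the order asked, and still so for the second after the job is handed in, with the robot touching nothing.
It also fails if it takes over 104 s, if anything falls off the work surface, if the arm or the gripper's body presses on something with over 40 N, if the wrist force passes 120 N, or if a joint passes its speed limit or range.

## Working session

There is one attempt and no reset: what is moved stays moved. The work goes in short steps, Python scripts to look and compute and a tool call to move; the robot and the scene stay as the last step left them, time stands still between calls to the robot, and variables do not carry over. Pictures are saved under pics/ and viewed, about 12 in all and at most 16, crops included, and the job is handed in when it is done.

Besides the shell and the picture viewer there is one more tool, called after "Emit:" by a JSON object that holds its "name" and its "arguments", one argument or row to a line. apply_moves: Moves the arm, as the interface text tells. Its arguments: {"type":"object","properties":{"moves":{"type":"array","items":{"type":"array","items":{"type":"number"}}}},"required":["moves"]}

```bash
ls; mkdir -p pics; cat > h.py <<'E'
import numpy as np, cv2
from plant import manip
from scipy.spatial.transform import Rotation as R
def snap(name,fn):
    s=manip.state(); im=manip.grab_frame(name); cv2.imwrite('pics/'+fn,im)
    if name=='wrist': np.savez('pics/'+fn+'.npz',p=s['tool_pos'],q=s['tool_rot'])
    return im
def cam(name,fn=None):
    c=manip.calibration(name); K=np.array(c['mtx']);D=np.array(c['distortion'])
    if name=='wrist':
        z=np.load('pics/'+fn+'.npz'); T=np.eye(4); T[:3,:3]=R.from_quat(np.roll(z['q'],-1)).as_matrix(); T[:3,3]=z['p']
        T=T@np.array(c['T_tool_cam'])
    else: T=np.array(c['T'])
    return K,D,T
def ray(c,uv):
    K,D,T=c; p=cv2.undistortPoints(np.array([[uv]],float),K,D)[0,0]
    d=T[:3,:3]@np.array([p[0],p[1],1]); return T[:3,3],d/np.linalg.norm(d)
def atz(c,uv,z):
    o,d=ray(c,uv); return o+d*(z-o[2])/d[2]
def tri(*cu):
    A=np.zeros((3,3));b=np.zeros(3)
    for c,uv in cu:
        o,d=ray(c,uv);P=np.eye(3)-np.outer(d,d);A+=P;b+=P@o
    x=np.linalg.solve(A,b); e=[np.linalg.norm((np.eye(3)-np.outer(ray(c,uv)[1],ray(c,uv)[1]))@(x-ray(c,uv)[0])) for c,uv in cu]
    return x,e
def proj(c,X):
    K,D,T=c;Ti=np.linalg.inv(T)
    return cv2.projectPoints(np.array(X,float).reshape(-1,3),cv2.Rodrigues(Ti[:3,:3])[0],Ti[:3,3],K,D)[0][:,0]
E
python3 - <<'E'
from h import *
for n in('top','side'):
    im=snap(n,n+'0.png'); c=cam(n); print(n,c[0].round(0).tolist(),c[2].round(3).tolist())
    cv2.imwrite(f'pics/{n}0b.png',cv2.resize(im,(800,600),interpolation=cv2.INTER_CUBIC))
print(manip.state(), manip.tcp_to_tips, np.array(manip.calibration('wrist')['T_tool_cam']).round(3))
E
```

```text
pics
top [[403.0, 0.0, 256.0], [0.0, 403.0, 189.0], [0.0, 0.0, 1.0]] [[0.127, -0.967, 0.219, 0.293], [-0.992, -0.123, 0.032, -0.018], [-0.004, -0.221, -0.975, 1.043], [0.0, 0.0, 0.0, 1.0]]
side [[445.0, 0.0, 251.0], [0.0, 445.0, 195.0], [0.0, 0.0, 1.0]] [[0.995, -0.046, 0.085, 0.378], [-0.097, -0.461, 0.882, -1.114], [-0.001, -0.886, -0.464, 0.647], [0.0, 0.0, 0.0, 1.0]]
{'time': 0.1, 'joint_pos': array([-1.43001598e+00,  5.33517729e-02,  1.61417260e+00, -8.73050508e-06,
        1.47597848e+00, -1.18979242e-01]), 'joint_vel': array([ 0.00096243, -0.00309107, -0.0028848 ,  0.00161397, -0.00051902,
        0.00165217]), 'joint_efforts': array([ 7.11538505e-04, -3.94905102e+01, -3.71359706e+01, -1.10475905e-04,
        3.98492746e-03, -7.78653259e-06]), 'tool_pos': array([ 0.16046612, -0.603502  ,  0.24913863]), 'tool_rot': array([ 0.09157072, -0.09159159,  0.70182608, -0.70047551]), 'contact_force': array([-0.46400073,  0.30790178, -0.80159243]), 'ft_torque': array([-0.01740962,  0.02610167, -0.00769597]), 'gripper_width': 1.0049156039703033} 0.019 [[ 0.     0.957  0.29  -0.074]
 [-0.001 -0.29   0.957 -0.122]
 [ 1.    -0.001  0.001 -0.001]
 [ 0.     0.     0.     1.   ]]
```

View pics/top0b.png

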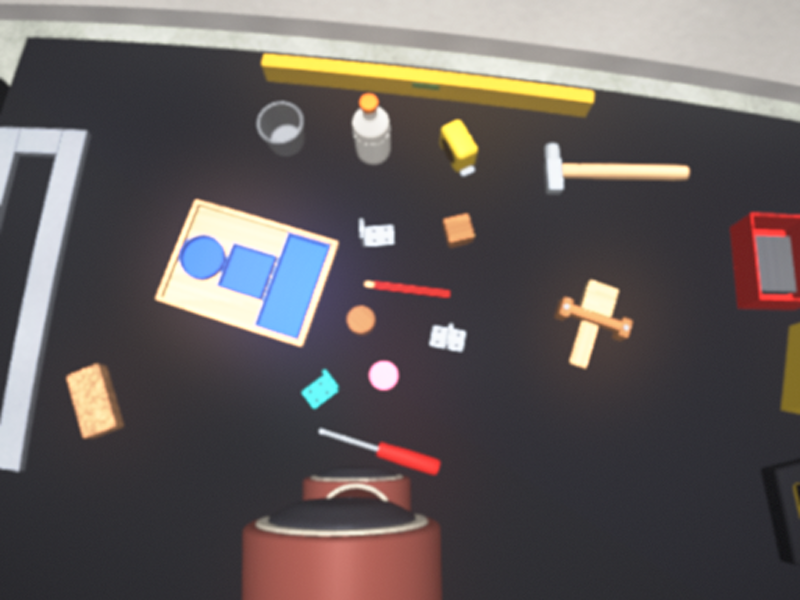

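View pics/side0b.png

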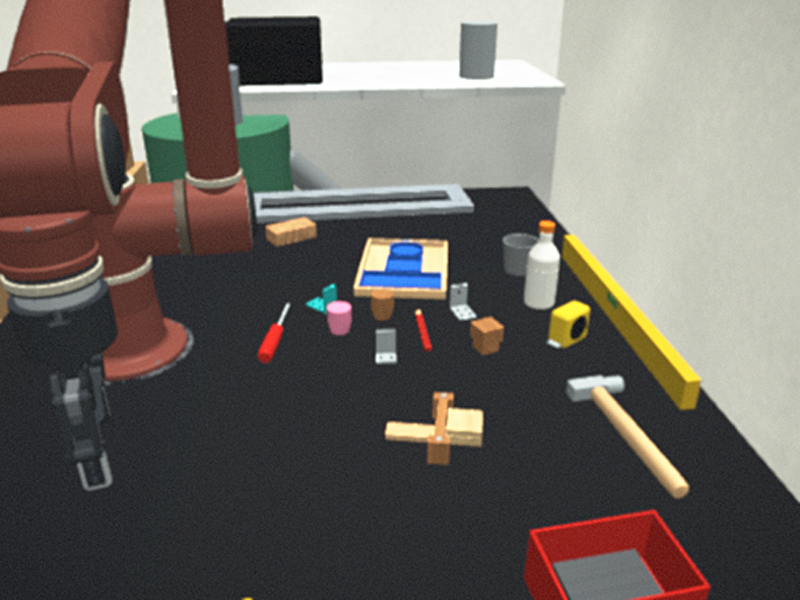

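The top view at 800x600 shows these:
- Round foot: brown disc at (361,319). Its look-alikes are the pink disc (383,375) and the brown square foot (459,230).
- Angle bracket: white, (378,235), with its upright at the left end (362,228). Its look-alikes are the tee (449,338), upright in the middle, and the turquoise bracket (320,389).
- Strip: under the stop at (595,320), free end at (578,362) towards the robot.
- Dishes: round (203,257), square (248,271), long (297,288).

The side view agrees. Next I'll get rough positions.

```bash
python3 - <<'E'
from h import *
t=cam('top');s=cam('side');k=.64
for n,u,z in [('round',(361,319),.05),('pink',(383,375),.05),('sq',(459,230),.05),('Lflat',(379,235),.005),('Lup',(362,228),.04),('tee',(449,338),.02),('stripend',(578,364),.01),('stripfar',(600,285),.034),('postL',(567,307),.038),('postR',(625,327),.038),('rdish',(203,257),.02),('sdish',(248,271),.02),('ldish',(297,288),.02),('trayTL',(197,201),.018),('trayTR',(338,241),.018),('trayBR',(302,345),.018),('trayBL',(157,298),.018)]:
    print(n,atz(t,(u[0]*k,u[1]*k),z).round(3))
print('round tri',tri((t,(361*k,319*k)),(s,(383*k,294*k))))
st=manip.state();r=R.from_quat(np.roll(st['tool_rot'],-1)).as_matrix();print(r.round(3))
E
```

```text
round [0.471 0.072 0.05 ]
pink [0.386 0.025 0.05 ]
sq [ 0.64  -0.068  0.05 ]
Lflat [0.629 0.066 0.005]
Lup [0.626 0.093 0.04 ]
tee [ 0.463 -0.073  0.02 ]
stripend [ 0.448 -0.292  0.01 ]
stripfar [ 0.58  -0.314  0.034]
postL [ 0.535 -0.26   0.038]
postR [ 0.514 -0.359  0.038]
rdish [0.548 0.359 0.02 ]
sdish [0.533 0.276 0.02 ]
ldish [0.515 0.188 0.02 ]
trayTL [0.648 0.391 0.018]
trayTR [0.605 0.133 0.018]
trayBR [0.421 0.165 0.018]
trayBL [0.467 0.425 0.018]
round tri (array([0.4721118 , 0.0717832 , 0.04811145]), [np.float64(0.001201865690486826), np.float64(0.0012018656904867835)])
[[-0.966 -0.     0.257]
 [-0.257  0.002 -0.966]
 [-0.    -1.    -0.002]]
```

Emit:
{"name": "apply_moves", "arguments": {
  "moves": [
    [-1, -38, 0, -17, 0, 0, 0],
    [-1, -38, 0, -17, 0, 0, 0],
    [-1, -38, 0, -17, 0, 0, 0],
    [-1, -38, 0, -17, 0, 0, 0],
    [-1, -38, 0, -17, 0, 0, 0],
    [-1, -38, 0, -17, 0, 0, 0],
    [-1, -38, 0, -17, 0, 0, 0],
    [-1, -38, 0, -17, 0, 0, 0],
    [-1, -38, 0, -17, 0, 0, 0],
    [-1, -38, 0, -17, 0, 0, 0],
    [-1, -38, 0, -17, 0, 0, 0],
    [-1, -38, 0, -17, 0, 0, 0],
    [-1, 0, 0, 0, 0, 0, 0],
    [-1, 0, 0, 0, 0, 0, 0]
  ]
}}

```text
time: 1.5
tool_pos: [0.549, -0.289, 0.2496]
tool_rot: [0.092, -0.093, 0.701, -0.701]
contact_force: [1.0, -0.2, 0.2]
gripper_width: 1.001
```

```bash
cat >> h.py <<'E'
def plan(x,y,z,yaw=None):
    "shift in current tool axes (mm) and turn about tool y (deg); yaw = world angle of tool z (deg, mod 180)"
    s=manip.state();r=R.from_quat(np.roll(s['tool_rot'],-1)).as_matrix()
    cur=np.degrees(np.arctan2(r[1,2],r[0,2]))
    print('pos',s['tool_pos'].round(4),'yaw',cur.round(2),'tilt',r[2].round(3),'j6',s['joint_pos'][5].round(2),'F',s['contact_force'].round(1),'w',round(s['gripper_width'],3),'t',s['time'])
    d=r.T@(np.array([x,y,z])-s['tool_pos'])*1000
    turn=None if yaw is None else -((yaw-cur+90)%180-90)
    print('shift',d.round(1),'turn_y',turn)
E
python3 - <<'E'
from h import *
im=snap('wrist','w1.png');cv2.imwrite('pics/w1b.png',cv2.resize(im,(800,600),interpolation=cv2.INTER_CUBIC))
print(cam('wrist','w1.png')[0])
plan(.55,.10,.29,5)
E
```

```text
[[335.72496191   0.         252.15564223]
 [  0.         335.72496191 193.51343844]
 [  0.           0.           1.        ]]
pos [ 0.5484 -0.2898  0.2497] yaw -75.1 tilt [ 0.001 -1.    -0.001] j6 0.7 F [0.3 0.6 0.1] w 1.005 t 1.55
shift [-101.8  -40.2 -376.3] turn_y -80.10004361613966
```

View pics/w1b.png

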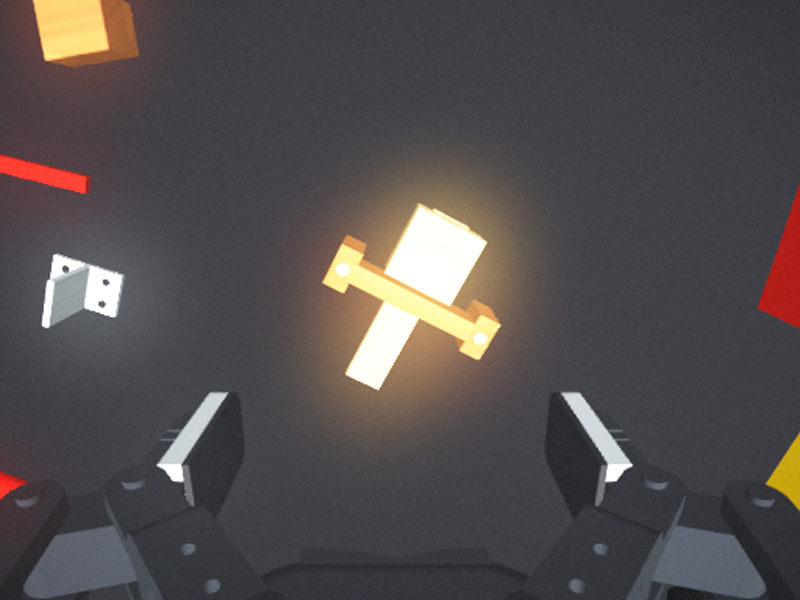

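The strip's free end has corners (346,375) and (379,389), and the rail's screws are at (343,270) and (480,338). Nothing is crowding it. Next I'll move over the parts.

```bash
python3 - <<'E'
from h import *
c=cam('wrist','w1.png')
for u,z in [((346,375),.01),((379,389),.01),((386,306),.01),((419,318),.01),((343,270),.038),((480,338),.038)]: print(u,atz(c,(u[0]*.64,u[1]*.64),z).round(4))
plan(.61,.03,.29)
E
```

```text
(346, 375) [ 0.449  -0.2779  0.01  ]
(379, 389) [ 0.4442 -0.3048  0.01  ]
(386, 306) [ 0.5095 -0.2932  0.01  ]
(419, 318) [ 0.5069 -0.3187  0.01  ]
(343, 270) [ 0.5346 -0.258   0.038 ]
(480, 338) [ 0.5125 -0.3589  0.038 ]
pos [ 0.5484 -0.2898  0.2497] yaw -75.1 tilt [ 0.001 -1.    -0.001] j6 0.7 F [0.3 0.6 0.1] w 1.005 t 1.55
shift [-141.7  -40.3 -293.2] turn_y None
```

Emit:
{"name": "apply_moves", "arguments": {
  "moves": [
    [-1, -18, -5, -37, 0, 0, 0],
    [-1, -18, -5, -37, 0, 0, 0],
    [-1, -18, -5, -37, 0, 0, 0],
    [-1, -18, -5, -37, 0, 0, 0],
    [-1, -18, -5, -37, 0, 0, 0],
    [-1, -18, -5, -37, 0, 0, 0],
    [-1, -18, -5, -37, 0, 0, 0],
    [-1, -18, -5, -37, 0, 0, 0],
    [-1, 0, 0, 0, 0, 0, 0],
    [-1, 0, 0, 0, 0, 0, 0]
  ]
}}

```text
time: 2.55
tool_pos: [0.6117, 0.0325, 0.2903]
tool_rot: [-0.091, 0.092, -0.701, 0.701]
contact_force: [-0.5, -0.7, -0.4]
gripper_width: 1.0
```

```bash
python3 - <<'E'
from h import *
im=snap('wrist','w2.png');cv2.imwrite('pics/w2b.png',cv2.resize(im,(800,600),interpolation=cv2.INTER_CUBIC))
plan(.55,.12,.29,5)
E
```

```text
pos [0.6116 0.0319 0.29  ] yaw -75.2 tilt [ 0.001 -1.     0.001] j6 1.24 F [-0.4 -0.2  0.1] w 0.999 t 2.6
shift [  37.    -0.  -100.9] turn_y -80.19981317806338
```

View pics/w2b.png

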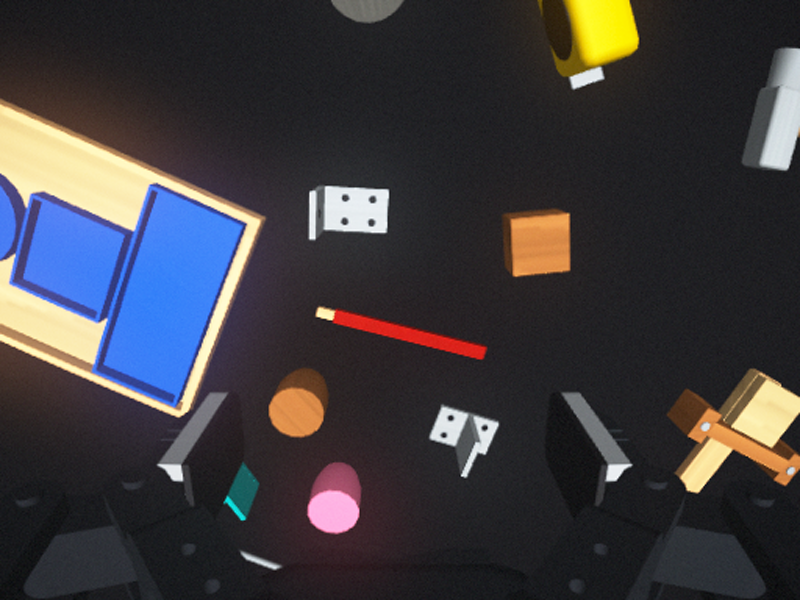

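Wrist view 2 shows the round foot's top centred at (297,413), with pink at (333,510) and the square foot at (540,245). The angle's flat leg is at (323–388,186–234) with its upright at the left end, x≈312. The tee is at (463,435) and the turquoise bracket at (240,490). I chose the foot at (297,413) and the angle at (350,210). A second wrist place will triangulate them.

Emit:
{"name": "apply_moves", "arguments": {
  "moves": [
    [-1, 12, 0, -34, 0, 0, 0],
    [-1, 12, 0, -34, 0, 0, 0],
    [-1, 12, 0, -34, 0, 0, 0],
    [-1, 0, 0, 0, 0, -8, 0],
    [-1, 0, 0, 0, 0, -8, 0],
    [-1, 0, 0, 0, 0, -8, 0],
    [-1, 0, 0, 0, 0, -8, 0],
    [-1, 0, 0, 0, 0, -8, 0],
    [-1, 0, 0, 0, 0, -8, 0],
    [-1, 0, 0, 0, 0, -8, 0],
    [-1, 0, 0, 0, 0, -8, 0],
    [-1, 0, 0, 0, 0, -8, 0],
    [-1, 0, 0, 0, 0, -8, 0],
    [-1, 0, 0, 0, 0, 0, 0],
    [-1, 0, 0, 0, 0, 0, 0]
  ]
}}

```text
time: 4.1
tool_pos: [0.551, 0.1212, 0.29]
tool_rot: [-0.519, 0.52, -0.48, 0.48]
contact_force: [-0.5, 0.6, -0.1]
gripper_width: 0.999
```

```bash
python3 - <<'E'
from h import *
im=snap('wrist','w3.png');cv2.imwrite('pics/w3b.png',cv2.resize(im,(800,600),interpolation=cv2.INTER_CUBIC))
plan(.55,.10,.29,5)
E
```

```text
pos [0.551  0.1215 0.2901] yaw 4.64 tilt [ 0. -1. -0.] j6 0.0 F [-0.3  0.1  0.6] w 0.995 t 4.15
shift [21.4  0.1 -2.7] turn_y -0.3557395456696213
```

View pics/w3b.png

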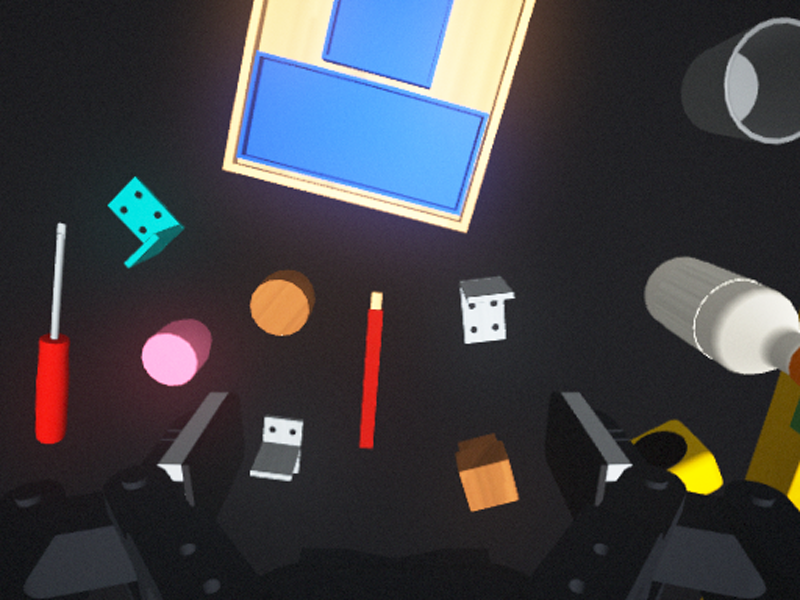

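```bash
python3 - <<'E'
from h import *
def crop(f,x,y): # centre in 512 px
    im=cv2.imread('pics/'+f); c=im[y-25:y+25,x-33:x+33]; c=cv2.resize(c,None,fx=6,fy=6,interpolation=cv2.INTER_CUBIC)
    return c
a=np.vstack([np.hstack([crop('w2.png',190,262),crop('w3.png',180,193)]),np.hstack([crop('w2.png',223,135),crop('w3.png',312,199)])])
print(a.shape);cv2.imwrite('pics/c1.png',a)
E
```

```text
(600, 792, 3)
```

View pics/c1.png

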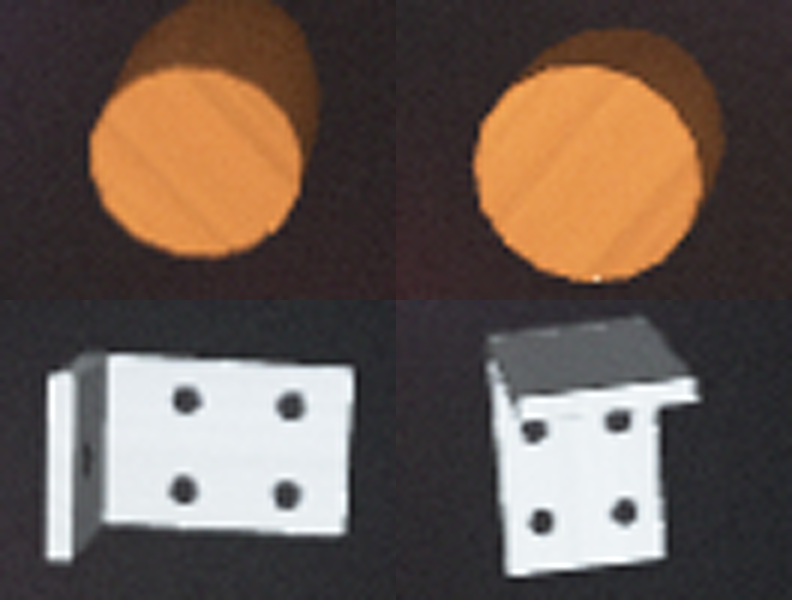

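```bash
python3 - <<'E'
from h import *
a=cam('wrist','w2.png');b=cam('wrist','w3.png');h=1/12-.5
def A(u,v,ox,oy,cx,cy): return (ox+(u-cx)/6+h,oy+(v-cy)/6+h)
print('round',tri((a,A(196,161.5,157,237,0,0)),(b,A(588.5,173,147,168,396,0))))
P=[]
for n,(u,v),(p,q) in [('up+',(61,371),(698,389)),('up-',(58,562),(522,411)),('h1',(291,405),(624,512)),('h2',(288,494),(542,520))]:
    x,e=tri((a,A(u,v,190,110,0,300)),(b,A(p,q,279,174,396,300)));P.append(x);print(n,x.round(4),np.round(e,4))
print('w',np.linalg.norm(P[0]-P[1]),'mid',(P[0]+P[1])/2,'ang',np.degrees(np.arctan2(*(P[0]-P[1])[1::-1])),np.degrees(np.arctan2(*(P[2]-P[3])[1::-1])))
# dishes, pixel readings at 800x600 scale *.64
k=.64
for n,u,v in [('ld1',(152,186),(488,113)),('ld2',(245,224),(462,214)),('ld3',(181,404),(240,155)),('ld4',(95,371),(259,54)),('trayc',(264,217),(467,232)),('trayd',(183,414),(223,169))]:
    x,e=tri((a,np.array(u)*k),(b,np.array(v)*k));print(n,x.round(4),np.round(e,4), atz(a,np.array(u)*k,.02).round(4),atz(b,np.array(v)*k,.02).round(4))
plan(.4705,.0715,.12,2)
E
```

```text
round (array([0.46991673, 0.07476609, 0.04722025]), [np.float64(0.00024187787739974936), np.float64(0.00024187787739987665)])
up+ [0.6397 0.0982 0.0479] [0.0004 0.0004]
up- [0.6064 0.0914 0.0493] [0. 0.]
h1 [0.6394 0.0576 0.0031] [0.0005 0.0005]
h2 [0.6219 0.0539 0.0023] [0.0003 0.0003]
w 0.03397182764677179 mid [0.62303119 0.09478131 0.04858307] ang 11.596386127682557 11.798783800773917
ld1 [0.6095 0.2221 0.0156] [0.0008 0.0008] [0.6097 0.2196 0.02  ] [0.6093 0.2224 0.02  ]
ld2 [0.5988 0.1478 0.0149] [0.0011 0.0011] [0.5991 0.1457 0.02  ] [0.5989 0.1492 0.02  ]
ld3 [0.4278 0.1777 0.0062] [0.0016 0.0016] [0.4352 0.1725 0.02  ] [0.433  0.1794 0.02  ]
ld4 [0.4449 0.2496 0.0184] [0.0003 0.0003] [0.4456 0.2486 0.02  ] [0.4455 0.2496 0.02  ]
trayc [0.6058 0.1347 0.0101] [0.0002 0.0002] [0.6079 0.1327 0.02  ] [0.6042 0.136  0.02  ]
trayd [0.4207 0.1698 0.0148] [0.0024 0.0024] [0.4261 0.1696 0.02  ] [0.4204 0.1686 0.02  ]
pos [0.551  0.1215 0.2901] yaw 4.64 tilt [ 0. -1. -0.] j6 0.0 F [-0.3  0.1  0.6] w 0.995 t 4.15
shift [ 43.3 170.2 -84.2] turn_y 2.6442604543303787
```

The heights check out at about 2 mm low: 47 mm for the foot's 50 mm top, and the angle's width comes to 34.0 mm. I'll reach for the foot now.

Emit:
{"name": "apply_moves", "arguments": {
  "moves": [
    [-1, 20, 35, -42, 0, 0, 0],
    [-1, 20, 35, -42.5, 0, 0, 0],
    [-1, 0, 40, 0, 0, 0, 0],
    [-1, 0, 40, 0, 0, 0, 0],
    [-1, 0, 40, 0, 0, 0, 0],
    [-1, 0, 0, 0, 0, 0, 0],
    [-1, 0, 20, 0, 0, 0, 0],
    [-1, 0, 20, 0, 0, 0, 0],
    [-1, 0, 15, 0, 0, 0, 0],
    [-1, 0, 8, 0, 0, 0, 0],
    [-1, 0, 0, 0, 0, 0, 0],
    [0.2, 0, 0, 0, 0, 0, 0],
    [0.2, 0, 0, 0, 0, 0, 0],
    [0.2, 0, 0, 0, 0, 0, 0],
    [0.2, 0, 0, 0, 0, 0, 0],
    [0.2, 0, 0, 0, 0, 0, 0],
    [0.2, 0, 0, 0, 0, 0, 0],
    [0.2, 0, 0, 0, 0, 0, 0]
  ]
}}

```text
time: 5.95
tool_pos: [0.483, 0.0824, 0.0488]
tool_rot: [0.521, -0.52, 0.478, -0.479]
contact_force: [-1.3, 0.2, 5.4]
gripper_width: 0.49
```

```bash
python3 - <<'E'
from h import *
plan(.4699,.0748,.037)
E
```

```text
pos [0.483  0.0824 0.0488] yaw 4.89 tilt [ 0.    -1.     0.003] j6 -0.07 F [-1.3  0.2  5.4] w 0.49 t 5.95
shift [  6.5  11.8 -13.7] turn_y None
```

Those two approach rows were over 50 mm and got cut short, so the jaws closed high and off-centre and may have slid the foot. I'll open and look.

Emit:
{"name": "apply_moves", "arguments": {
  "moves": [
    [-1, 0, 0, 0, 0, 0, 0],
    [-1, 0, 0, 0, 0, 0, 0],
    [-1, 0, 0, 0, 0, 0, 0],
    [-1, 0, 0, 0, 0, 0, 0],
    [-1, 0, 0, 0, 0, 0, 0],
    [-1, 0, -45, 0, 0, 0, 0],
    [-1, 0, -45, 0, 0, 0, 0],
    [-1, 0, 0, 0, 0, 0, 0]
  ]
}}

```text
time: 6.75
tool_pos: [0.4864, 0.0825, 0.1447]
tool_rot: [0.524, -0.518, 0.475, -0.482]
contact_force: [0.2, -0.5, 0.2]
gripper_width: 0.997
```

```bash
python3 - <<'E'
from h import *
im=snap('wrist','w4.png');cv2.imwrite('pics/w4b.png',cv2.resize(im,(800,600),interpolation=cv2.INTER_CUBIC))
plan(.4699,.0748,.037)
E
```

```text
pos [0.4846 0.0825 0.1416] yaw 4.89 tilt [ 0.001 -1.     0.008] j6 -0.07 F [-0.3 -0.3 -0.9] w 1.001 t 6.8
shift [  6.3 104.5 -16.2] turn_y None
```

View pics/w4b.png

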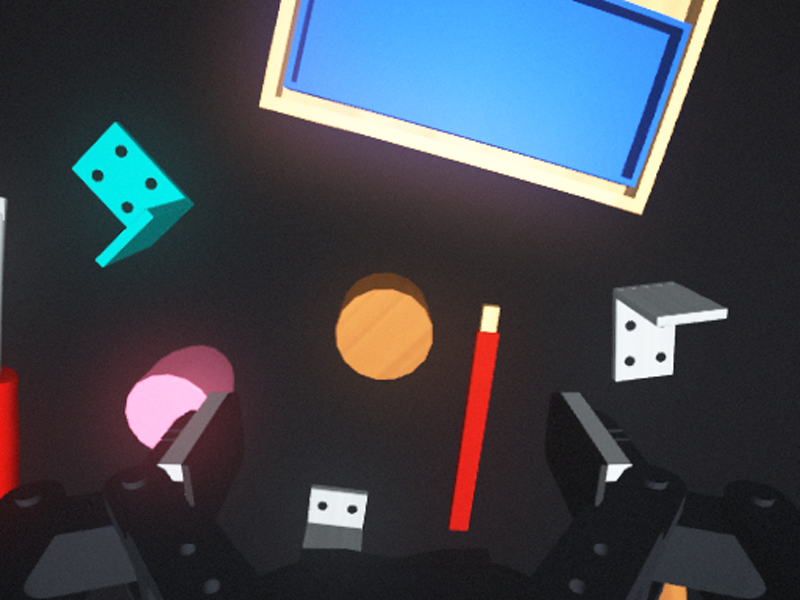

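The foot still stands upright, with its top centred at (384,334). I'll work out where it is now.

```bash
python3 - <<'E'
from h import *
c=cam('wrist','w4.png'); x=atz(c,(384*.64,334*.64),.048);print(x)
plan(x[0],x[1],.037)
a=cam('wrist','w2.png')
E
```

```text
[0.4832894  0.07540628 0.048     ]
pos [0.4846 0.0825 0.1416] yaw 4.89 tilt [ 0.001 -1.     0.008] j6 -0.07 F [-0.3 -0.3 -0.9] w 1.001 t 6.8
shift [  6.9 104.6  -2.8] turn_y None
```

Emit:
{"name": "apply_moves", "arguments": {
  "moves": [
    [-1, 7, 30, -2, 0, 0, 0],
    [-1, 0, 30, 0, 0, 0, 0],
    [-1, 0, 20, 0, 0, 0, 0],
    [-1, 0, 15, 0, 0, 0, 0],
    [-1, 0, 9, 0, 0, 0, 0],
    [-1, 0, 0, 0, 0, 0, 0],
    [0.2, 0, 0, 0, 0, 0, 0],
    [0.2, 0, 0, 0, 0, 0, 0],
    [0.2, 0, 0, 0, 0, 0, 0],
    [0.2, 0, 0, 0, 0, 0, 0],
    [0.2, 0, 0, 0, 0, 0, 0],
    [0.2, 0, 0, 0, 0, 0, 0],
    [0.2, 0, 0, 0, 0, 0, 0],
    [0.2, 0, 0, 0, 0, 0, 0]
  ]
}}

```text
time: 8.2
tool_pos: [0.4816, 0.0753, 0.0347]
tool_rot: [0.521, -0.52, 0.478, -0.479]
contact_force: [-1.3, -0.0, 6.5]
gripper_width: 0.498
```

```bash
python3 - <<'E'
from h import *
plan(.52,.28,.25)
E
```

```text
pos [0.4816 0.0753 0.0347] yaw 4.89 tilt [ 0.    -1.     0.002] j6 -0.08 F [-1.3 -0.   6.5] w 0.498 t 8.2
shift [-200.7 -215.2   56.2] turn_y None
```

Emit:
{"name": "apply_moves", "arguments": {
  "moves": [
    [0.3, 0, -15, 0, 0, 0, 0],
    [0.3, 0, -40, 0, 0, 0, 0],
    [0.3, 0, -40, 0, 0, 0, 0],
    [0.3, 0, -45, 0, 0, 0, 0],
    [0.3, 0, -45, 0, 0, 0, 0],
    [0.3, 0, -45, 0, 0, 0, 0],
    [0.3, -44, 0, 11, 0, 0, 0],
    [0.3, -44, 0, 11, 0, 0, 0],
    [0.3, -44, 0, 11, 0, 0, 0],
    [0.3, -44, 0, 11, 0, 0, 0],
    [0.3, -44, 0, 11, 0, 0, 0],
    [0.3, 0, 0, 0, 0, 0, 0],
    [0.3, 0, 0, 0, 0, 0, 0],
    [0.3, 0, 0, 0, 0, 0, 0]
  ]
}}

```text
time: 9.6
tool_pos: [0.5162, 0.2984, 0.2628]
tool_rot: [-0.52, 0.521, -0.478, 0.478]
contact_force: [0.1, -0.7, -0.9]
gripper_width: 0.495
```

```bash
python3 - <<'E'
from h import *
im=snap('wrist','w5.png');cv2.imwrite('pics/w5b.png',cv2.resize(im,(800,600),interpolation=cv2.INTER_CUBIC))
plan(.52,.28,.25)
E
```

```text
pos [0.5163 0.2981 0.2631] yaw 4.82 tilt [ 0.    -1.    -0.001] j6 0.31 F [-0.  -0.5 -0.4] w 0.501 t 9.65
shift [18.4 13.1  2.1] turn_y None
```

View pics/w5b.png

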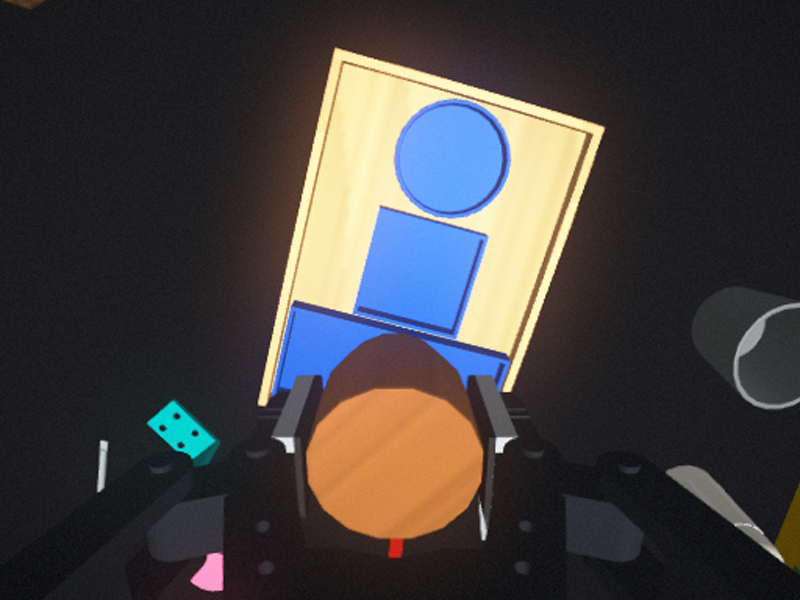

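The foot is held well. The round dish's rim is centred at (452,157). The square dish's rim corners are (381,206), (488,235), (458,338) and (355,313). The long dish's upper rim runs from (293,302) to (510,357).

```bash
python3 - <<'E'
from h import *
k=.64;a=cam('wrist','w2.png');b=cam('wrist','w3.png');e=cam('wrist','w5.png');t=cam('top')
P=lambda *u:np.array(u)*k
print('round top/w5',tri((t,P(203,257)),(e,P(452.5,157.5))),atz(e,P(452.5,157.5),.018))
for n,u,v in [('1',(381,206),(35,194)),('2',(488,235),None),('3',(458,338),(132,233)),('4',(355,313),(103,321))]: print('sq',n,atz(e,P(*u),.018).round(4))
# order by w2: match
for u,v in [((488,235),(35,194)),((458,338),(132,233)),((355,313),(103,321)),((381,206),(13,291))]:
    x,r=tri((e,P(*u)),(a,P(*v)));print(x.round(4),np.round(r,4))
S=np.mean([atz(e,P(*u),.018) for u in [(381,206),(488,235),(458,338),(355,313)]],0);print('sq centre',S)
for u in [(293,302),(510,357)]: print('long',atz(e,P(*u),.018).round(4))
x=atz(e,P(452.5,157.5),.018);plan(x[0],x[1],.10)
E
```

```text
round top/w5 (array([5.52129294e-01, 3.66379057e-01, 2.95193012e-04]), [np.float64(0.0008130980549073888), np.float64(0.0008130980549072906)]) [0.54943859 0.36692823 0.018     ]
sq 1 [0.5037 0.3301 0.018 ]
sq 2 [0.5804 0.3163 0.018 ]
sq 3 [0.5685 0.2375 0.018 ]
sq 4 [0.4906 0.2506 0.018 ]
[0.5806 0.3152 0.0133] [0.0008 0.0008]
[0.5688 0.2346 0.0113] [0.001 0.001]
[0.4899 0.2489 0.0138] [0.0006 0.0006]
[0.5001 0.3279 0.0168] [0.004 0.004]
sq centre [0.53582144 0.28363311 0.018     ]
long [0.4448 0.2552 0.018 ]
long [0.6098 0.2255 0.018 ]
pos [0.5163 0.2981 0.2631] yaw 4.82 tilt [ 0.    -1.    -0.001] j6 0.31 F [-0.  -0.5 -0.4] w 0.501 t 9.65
shift [-65.8 163.   38.9] turn_y None
```

Emit:
{"name": "apply_moves", "arguments": {
  "moves": [
    [0.3, -33, 0, 19, 0, 0, 0],
    [0.3, -33, 0, 19, 0, 0, 0],
    [0.3, 0, 40, 0, 0, 0, 0],
    [0.3, 0, 40, 0, 0, 0, 0],
    [0.3, 0, 40, 0, 0, 0, 0],
    [0.3, 0, 40, 0, 0, 0, 0],
    [0.3, 0, 20, 0, 0, 0, 0],
    [0.3, 0, 15, 0, 0, 0, 0],
    [0.3, 0, 10, 0, 0, 0, 0],
    [0.3, 0, 8, 0, 0, 0, 0],
    [0.3, 0, 0, 0, 0, 0, 0],
    [0.3, 0, 0, 0, 0, 0, 0]
  ]
}}

```text
time: 10.85
tool_pos: [0.5495, 0.3684, 0.0516]
tool_rot: [0.521, -0.52, 0.478, -0.478]
contact_force: [-0.1, 0.2, -0.4]
gripper_width: 0.495
```

```bash
python3 - <<'E'
from h import *
plan(.549,.366,.0425)
E
```

```text
pos [0.5495 0.3684 0.0516] yaw 4.88 tilt [-0.001 -1.     0.002] j6 0.39 F [-0.1  0.2 -0.4] w 0.495 t 10.85
shift [ 2.4  9.1 -0.7] turn_y None
```

Emit:
{"name": "apply_moves", "arguments": {
  "moves": [
    [0.3, 3, 3, 0, 0, 0, 0],
    [0.3, 0, 3, 0, 0, 0, 0],
    [0.3, 0, 2, 0, 0, 0, 0],
    [0.3, 0, 1, 0, 0, 0, 0],
    [0.3, 0, 0, 0, 0, 0, 0],
    [0.3, 0, 0, 0, 0, 0, 0]
  ]
}}

```text
time: 11.45
tool_pos: [0.549, 0.3652, 0.0417]
tool_rot: [-0.521, 0.521, -0.478, 0.478]
contact_force: [-1.8, -1.2, 2.6]
gripper_width: 0.495
```

Emit:
{"name": "apply_moves", "arguments": {
  "moves": [
    [-0.4, 0, 0, 0, 0, 0, 0],
    [-0.4, 0, 0, 0, 0, 0, 0],
    [-0.4, 0, 0, 0, 0, 0, 0],
    [-0.4, 0, 0, 0, 0, 0, 0],
    [-0.4, 0, -10, 0, 0, 0, 0],
    [-0.4, 0, -30, 0, 0, 0, 0],
    [-1, 0, -45, 0, 0, 0, 0],
    [-1, 0, -45, 0, 0, 0, 0],
    [-1, 0, -45, 0, 0, 0, 0],
    [-1, 0, -40, 0, 0, 0, 0],
    [-1, 0, 0, 0, 0, 0, 0],
    [-1, 0, 0, 0, 0, 0, 0]
  ]
}}

```text
time: 12.65
tool_pos: [0.5496, 0.3655, 0.259]
tool_rot: [0.522, -0.519, 0.478, -0.479]
contact_force: [0.2, -0.6, -1.1]
gripper_width: 0.999
```

```bash
python3 - <<'E'
from h import *
im=snap('wrist','w6.png');cv2.imwrite('pics/w6b.png',cv2.resize(im,(800,600),interpolation=cv2.INTER_CUBIC))
plan(.623,.0948,.12,11.6)
E
```

```text
pos [0.5488 0.365  0.2565] yaw 4.89 tilt [-0. -1.  0.] j6 0.39 F [-1.1  0.3 -1.1] w 1.001 t 12.7
shift [275.6 136.5  50.9] turn_y -6.713212181278692
```

View pics/w6b.png

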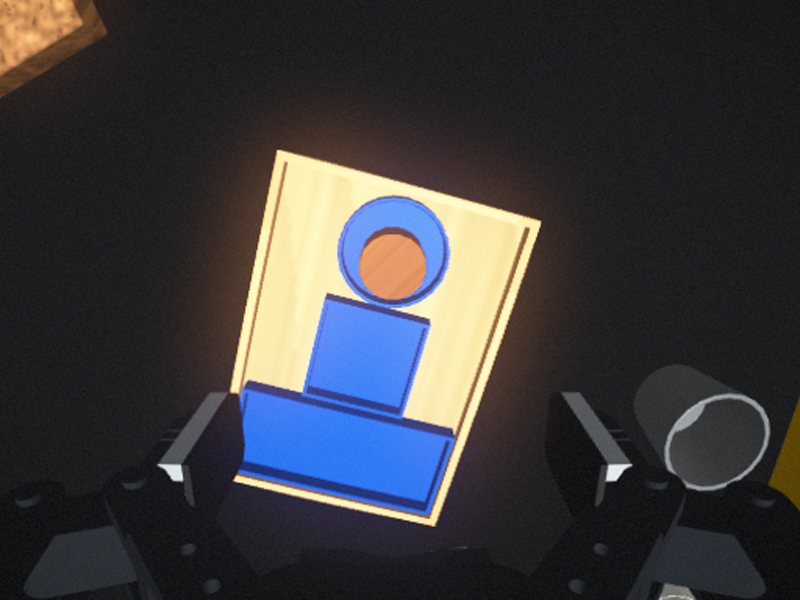

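The round foot stands upright in the round dish: its top is at (393,267) and the dish is centred at (393,251), the offset being mostly parallax. I'll refine the square and long dishes from this view and plan the angle.

```bash
python3 - <<'E'
from h import *
k=.64;e=cam('wrist','w6.png');P=lambda u:np.array(u)*k
print('round dish',atz(e,P((393,251)),.02).round(4),'foot',atz(e,P((393,267)),.057).round(4))
for n,us in [('sq',[((326,294),.004),((430,320),.004),((404,418),.02),((304,396),.02)]),('long',[((249,382),.004),((455,430),.004),((433,517),.02),((239,474),.02)])]:
    X=np.array([atz(e,P(u),z) for u,z in us]);print(n,X.round(4).tolist(),X.mean(0).round(4),[np.linalg.norm(X[i]-X[i-1]).round(4) for i in range(4)],np.degrees(np.arctan2(*(X[1]-X[0])[1::-1])),np.degrees(np.arctan2(*(X[2]-X[3])[1::-1])))
E
```

```text
round dish [0.5491 0.368  0.02  ] foot [0.5493 0.3651 0.057 ]
sq [[0.5022, 0.3281, 0.004], [0.5818, 0.3142, 0.004], [0.5686, 0.2382, 0.02], [0.4908, 0.2505, 0.02]] [0.5358 0.2828 0.012 ] [np.float64(0.08), np.float64(0.0808), np.float64(0.0788), np.float64(0.0787)] -9.901592182545379 -8.990947294007228
long [[0.4444, 0.2505, 0.004], [0.6122, 0.2216, 0.004], [0.6012, 0.147, 0.02], [0.4399, 0.1752, 0.02]] [0.5245 0.1986 0.012 ] [np.float64(0.0772), np.float64(0.1703), np.float64(0.0771), np.float64(0.1638)] -9.77178958162573 -9.907974078185202
```

Emit:
{"name": "apply_moves", "arguments": {
  "moves": [
    [-1, 0, 0, 0, 0, -6.7, 0],
    [-1, 46.5, 0, 3, 0, 0, 0],
    [-1, 46.5, 0, 3, 0, 0, 0],
    [-1, 46.5, 0, 3, 0, 0, 0],
    [-1, 46.5, 0, 3, 0, 0, 0],
    [-1, 46.5, 0, 3, 0, 0, 0],
    [-1, 46.5, 0, 3, 0, 0, 0],
    [-1, 0, 45, 0, 0, 0, 0],
    [-1, 0, 45, 0, 0, 0, 0],
    [-1, 0, 45, 0, 0, 0, 0],
    [-1, 0, 0, 0, 0, 0, 0],
    [-1, 0, 0, 0, 0, 0, 0],
    [-1, 0, 0, 0, 0, 0, 0]
  ]
}}

```text
time: 14.0
tool_pos: [0.6241, 0.0956, 0.124]
tool_rot: [0.549, -0.547, 0.446, -0.448]
contact_force: [-0.1, -0.3, 0.9]
gripper_width: 1.0
```

```bash
python3 - <<'E'
from h import *
plan(.623,.0948,.035,11.6)
E
```

```text
pos [0.6241 0.0956 0.124 ] yaw 11.6 tilt [ 0.001 -1.     0.004] j6 -0.17 F [-0.1 -0.3  0.9] w 1.0 t 14.0
shift [ 0.5 89.  -1.6] turn_y -0.00038988575447262974
```

Emit:
{"name": "apply_moves", "arguments": {
  "moves": [
    [-1, 0.5, 30, -1, 0, 0, 0],
    [-1, 0, 25, 0, 0, 0, 0],
    [-1, 0, 15, 0, 0, 0, 0],
    [-1, 0, 11, 0, 0, 0, 0],
    [-1, 0, 8, 0, 0, 0, 0],
    [-1, 0, 0, 0, 0, 0, 0],
    [0.5, 0, 0, 0, 0, 0, 0],
    [0.5, 0, 0, 0, 0, 0, 0],
    [0.5, 0, 0, 0, 0, 0, 0],
    [0.5, 0, 0, 0, 0, 0, 0],
    [0.5, 0, 0, 0, 0, 0, 0],
    [0.5, 0, 0, 0, 0, 0, 0],
    [0.5, 0, 0, 0, 0, 0, 0],
    [0.5, 0, 0, 0, 0, 0, 0]
  ]
}}

```text
time: 15.4
tool_pos: [0.6224, 0.0949, 0.0333]
tool_rot: [0.548, -0.548, 0.447, -0.447]
contact_force: [-0.7, 2.0, 6.0]
gripper_width: 0.385
```

```bash
python3 - <<'E'
from h import *
plan(.54,.3069,.15,-9.8)
E
```

```text
pos [0.6224 0.0949 0.0333] yaw 11.59 tilt [ 0.    -1.     0.001] j6 -0.17 F [-0.7  2.   6. ] w 0.385 t 15.4
shift [-224.3 -116.8  -38. ] turn_y 21.387293490895203
```

Emit:
{"name": "apply_moves", "arguments": {
  "moves": [
    [0.5, 0, -10, 0, 0, 0, 0],
    [0.5, 0, -30, 0, 0, 0, 0],
    [0.5, 0, -40, 0, 0, 0, 0],
    [0.5, 0, -40, 0, 0, 0, 0],
    [0.5, 0, 0, 0, 0, 7.1, 0],
    [0.5, 0, 0, 0, 0, 7.1, 0],
    [0.5, 0, 0, 0, 0, 7.2, 0],
    [0.5, -39, 0, -23.5, 0, 0, 0],
    [0.5, -39, 0, -23.5, 0, 0, 0],
    [0.5, -39, 0, -23.5, 0, 0, 0],
    [0.5, -39, 0, -23.5, 0, 0, 0],
    [0.5, -39, 0, -23.5, 0, 0, 0],
    [0.5, 0, 0, 0, 0, 0, 0],
    [0.5, 0, 0, 0, 0, 0, 0],
    [0.5, 0, 0, 0, 0, 0, 0]
  ]
}}

```text
time: 16.9
tool_pos: [0.5393, 0.306, 0.152]
tool_rot: [-0.455, 0.456, -0.541, 0.541]
contact_force: [-0.1, 0.4, -0.8]
gripper_width: 0.381
```

```bash
python3 - <<'E'
from h import *
im=snap('wrist','w7.png');cv2.imwrite('pics/w7b.png',cv2.resize(im,(800,600),interpolation=cv2.INTER_CUBIC))
plan(.54,.3069,.041,-9.8)
E
```

```text
pos [0.5395 0.3057 0.1521] yaw -9.9 tilt [ 0.001 -1.    -0.   ] j6 0.57 F [-0.4  0.6 -1.4] w 0.381 t 16.95
shift [ -1.3 111.1   0.3] turn_y -0.09733112959217749
```

View pics/w7b.png

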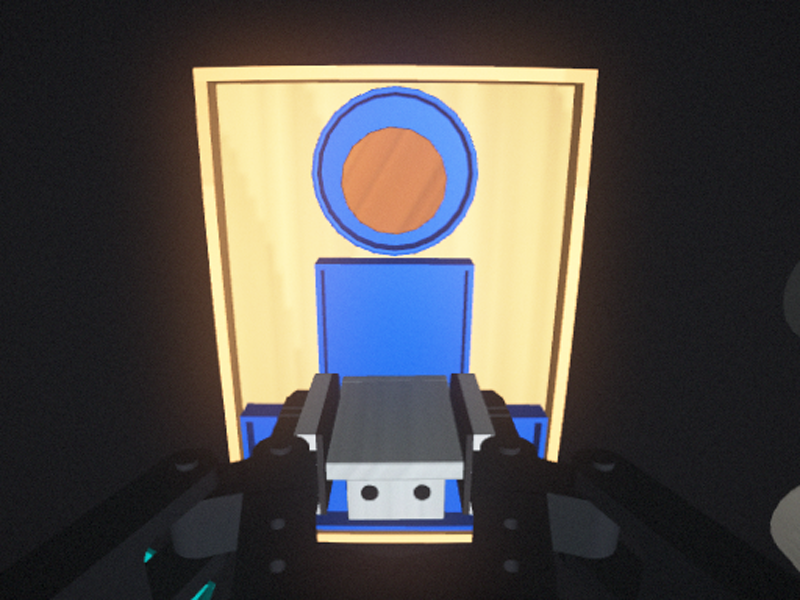

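The angle is held level and square to the dish (square dish rim x 316–474, bracket centred at about 396). Lowering it now.

Emit:
{"name": "apply_moves", "arguments": {
  "moves": [
    [0.5, -1, 35, 0, 0, 0, 0],
    [0.5, 0, 30, 0, 0, 0, 0],
    [0.5, 0, 20, 0, 0, 0, 0],
    [0.5, 0, 10, 0, 0, 0, 0],
    [0.5, 0, 7, 0, 0, 0, 0],
    [0.5, 0, 4, 0, 0, 0, 0],
    [0.5, 0, 3, 0, 0, 0, 0],
    [0.5, 0, 2, 0, 0, 0, 0],
    [0.5, 0, 0, 0, 0, 0, 0],
    [0.5, 0, 0, 0, 0, 0, 0]
  ]
}}

```text
time: 17.95
tool_pos: [0.5397, 0.3081, 0.042]
tool_rot: [-0.456, 0.455, -0.541, 0.541]
contact_force: [0.0, 0.7, -0.9]
gripper_width: 0.387
```

Emit:
{"name": "apply_moves", "arguments": {
  "moves": [
    [0.5, 0, 1.2, 0, 0, 0, 0],
    [0.5, 0, 0, 0, 0, 0, 0],
    [-0.2, 0, 0, 0, 0, 0, 0],
    [-0.2, 0, 0, 0, 0, 0, 0],
    [-0.2, 0, 0, 0, 0, 0, 0],
    [-0.2, 0, 0, 0, 0, 0, 0],
    [-0.2, 0, -10, 0, 0, 0, 0],
    [-0.2, 0, -30, 0, 0, 0, 0],
    [-0.2, 0, -40, 0, 0, 0, 0],
    [-0.2, 0, -45, 0, 0, 0, 0],
    [-0.2, 0, -45, 0, 0, 0, 0],
    [-0.2, 0, -45, 0, 0, 0, 0],
    [-0.2, 0, 0, 0, 0, 0, 0],
    [-0.2, 0, 0, 0, 0, 0, 0]
  ]
}}

```text
time: 19.35
tool_pos: [0.5402, 0.3082, 0.2582]
tool_rot: [-0.457, 0.454, -0.54, 0.541]
contact_force: [-0.1, -0.9, -1.2]
gripper_width: 0.598
```

```bash
python3 - <<'E'
from h import *
im=snap('wrist','w8.png');cv2.imwrite('pics/w8b.png',cv2.resize(im,(800,600),interpolation=cv2.INTER_CUBIC))
plan(.471,-.2964,.2,-102.4)
E
```

```text
pos [0.5393 0.3079 0.2556] yaw -9.81 tilt [-0. -1.  0.] j6 0.57 F [-0.9 -0.7 -0.3] w 0.602 t 19.4
shift [607.1  55.4  35.7] turn_y -87.41256673529108
```

View pics/w8b.png

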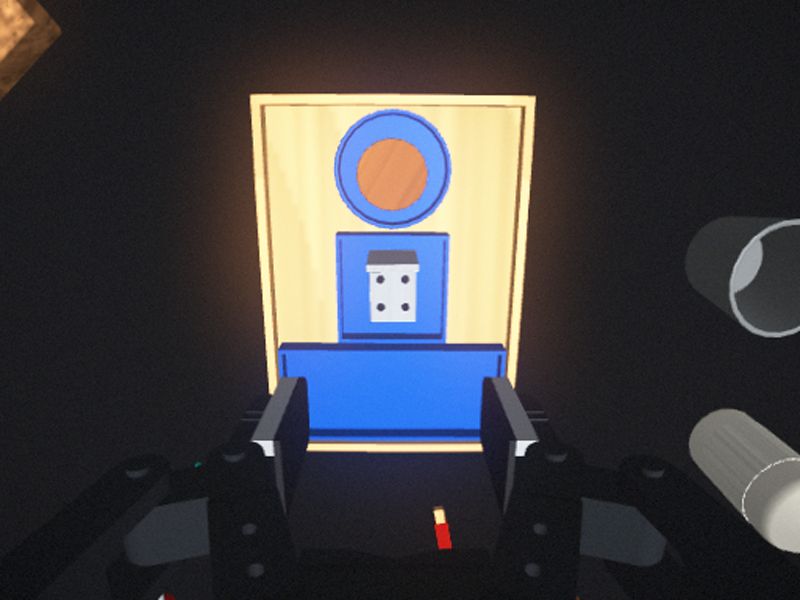

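The angle stands on its flat leg inside the square dish (366–418,250–322), and the round foot is still upright. On to the strip.

Emit:
{"name": "apply_moves", "arguments": {
  "moves": [
    [-0.2, 46.7, 0, 2.7, 0, 0, 0],
    [-0.2, 46.7, 0, 2.7, 0, 0, 0],
    [-0.2, 46.7, 0, 2.7, 0, 0, 0],
    [-0.2, 46.7, 0, 2.7, 0, 0, 0],
    [-0.2, 46.7, 0, 2.7, 0, 0, 0],
    [-0.2, 46.7, 0, 2.7, 0, 0, 0],
    [-0.2, 46.7, 0, 2.7, 0, 0, 0],
    [-0.2, 46.7, 0, 2.7, 0, 0, 0],
    [-0.2, 46.7, 0, 2.7, 0, 0, 0],
    [-0.2, 46.7, 0, 2.7, 0, 0, 0],
    [-0.2, 46.7, 0, 2.7, 0, 0, 0],
    [-0.2, 46.7, 0, 2.7, 0, 0, 0],
    [-0.2, 46.7, 0, 2.7, 0, 0, 0]
  ]
}}

```text
time: 20.7
tool_pos: [0.469, -0.2975, 0.2526]
tool_rot: [0.455, -0.455, 0.542, -0.54]
contact_force: [1.0, -1.1, 1.0]
gripper_width: 0.6
```

Emit:
{"name": "apply_moves", "arguments": {
  "moves": [
    [-0.2, 0, 0, 0, 0, 8.4, 0],
    [-0.2, 0, 0, 0, 0, 8.4, 0],
    [-0.2, 0, 0, 0, 0, 8.4, 0],
    [-0.2, 0, 0, 0, 0, 8.4, 0],
    [-0.2, 0, 0, 0, 0, 8.4, 0],
    [-0.2, 0, 0, 0, 0, 8.4, 0],
    [-0.2, 0, 0, 0, 0, 8.4, 0],
    [-0.2, 0, 0, 0, 0, 8.4, 0],
    [-0.2, 0, 0, 0, 0, 8.4, 0],
    [-0.2, 0, 0, 0, 0, 8.4, 0],
    [-0.2, 0, 0, 0, 0, 8.4, 0],
    [-0.2, 0, 50, 0, 0, 0, 0],
    [-0.2, 0, 40, 0, 0, 0, 0],
    [-0.2, 0, 0, 0, 0, 0, 0],
    [-0.2, 0, 0, 0, 0, 0, 0]
  ]
}}

```text
time: 22.2
tool_pos: [0.4695, -0.2955, 0.1635]
tool_rot: [-0.077, 0.074, 0.704, -0.702]
contact_force: [-0.7, -0.8, 0.6]
gripper_width: 0.598
```

```bash
python3 - <<'E'
from h import *
im=snap('wrist','w9.png');cv2.imwrite('pics/w9b.png',cv2.resize(im,(800,600),interpolation=cv2.INTER_CUBIC))
plan(.471,-.2964,.021,-102.4)
E
```

```text
pos [ 0.4707 -0.2965  0.1659] yaw -102.21 tilt [-0. -1.  0.] j6 1.09 F [-0.  -0.2  1.3] w 0.6 t 22.25
shift [ -0.2 144.9  -0.2] turn_y 0.18858200255655788
```

View pics/w9b.png

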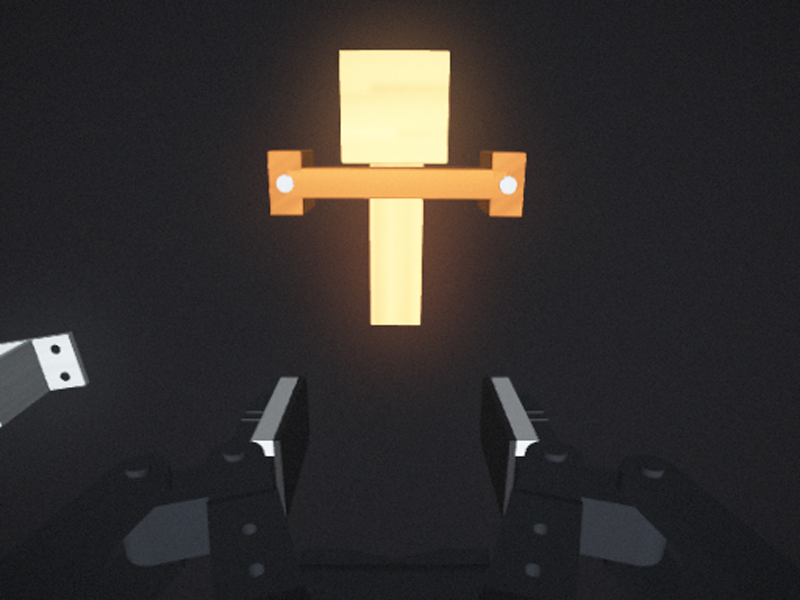

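```bash
python3 - <<'E'
from h import *
k=.64;a=cam('wrist','w1.png');c=cam('wrist','w9.png')
X=[tri((a,np.array(u)*k),(c,np.array(v)*k)) for u,v in [((346,375),(371,325)),((379,389),(421,325)),((343,270),(285,184)),((480,338),(508,185))]]
for x in X: print(x)
e=(X[0][0]+X[1][0])/2; d=X[3][0]-X[2][0]; ang=np.arctan2(d[1],d[0])+np.pi/2; print(e,np.degrees(ang)); g=e+.025*np.array([np.cos(ang),np.sin(ang),0]);print(g)
plan(g[0],g[1],.022,np.degrees(ang)-90)
E
```

```text
(array([ 0.44987719, -0.27794885,  0.01205647]), [np.float64(0.00019469742064513976), np.float64(0.00019469742064519258)])
(array([ 0.44246671, -0.30500699,  0.00712016]), [np.float64(0.00047250419373660694), np.float64(0.00047250419373647137)])
(array([ 0.5347362 , -0.25799759,  0.03926945]), [np.float64(0.00034706825775426245), np.float64(0.0003470682577544052)])
(array([ 0.51209629, -0.35906267,  0.03698121]), [np.float64(0.00034029117785724857), np.float64(0.00034029117785733324)])
[ 0.44617195 -0.29147792  0.00958832] -12.626557916733491
[ 0.47056733 -0.29694281  0.00958832]
pos [ 0.4707 -0.2965  0.1659] yaw -102.21 tilt [-0. -1.  0.] j6 1.09 F [-0.  -0.2  1.3] w 0.6 t 22.25
shift [1.000e-01 1.439e+02 5.000e-01] turn_y 0.41513991929004135
```

Emit:
{"name": "apply_moves", "arguments": {
  "moves": [
    [-0.2, 0, 40, 0.5, 0, 0.4, 0],
    [-0.2, 0, 40, 0, 0, 0, 0],
    [-0.2, 0, 30, 0, 0, 0, 0],
    [-0.2, 0, 16, 0, 0, 0, 0],
    [-0.2, 0, 10, 0, 0, 0, 0],
    [-0.2, 0, 6, 0, 0, 0, 0],
    [0.2, 0, 0, 0, 0, 0, 0],
    [0.2, 0, 0, 0, 0, 0, 0],
    [0.2, 0, 0, 0, 0, 0, 0],
    [0.2, 0, 0, 0, 0, 0, 0]
  ]
}}

```text
time: 23.25
tool_pos: [0.4709, -0.2972, 0.0242]
tool_rot: [0.077, -0.078, -0.702, 0.703]
contact_force: [-0.6, 0.1, -0.1]
gripper_width: 0.4
```

```bash
python3 - <<'E'
from h import *
plan(.4706,-.2969,.022,-102.6)
E
```

```text
pos [ 0.4709 -0.2972  0.0242] yaw -102.61 tilt [-0.002 -1.     0.001] j6 1.09 F [-0.6  0.1 -0.1] w 0.4 t 23.25
shift [ 0.4  2.2 -0.2] turn_y -0.01066327650350729
```

Emit:
{"name": "apply_moves", "arguments": {
  "moves": [
    [0.2, 0, 1, 0, 0, 0, 0],
    [0.2, 0, 1, 0, 0, 0, 0],
    [0.2, 0, 0, 0, 0, 0, 0],
    [0.6, 0, 0, 0, 0, 0, 0],
    [0.6, 0, 0, 0, 0, 0, 0],
    [0.6, 0, 0, 0, 0, 0, 0],
    [0.6, 0, 0, 0, 0, 0, 0],
    [0.6, 0, 0, 0, 0, 0, 0]
  ]
}}

```text
time: 24.05
tool_pos: [0.4705, -0.2969, 0.0214]
tool_rot: [0.078, -0.078, -0.703, 0.703]
contact_force: [-0.1, -0.1, 2.3]
gripper_width: 0.304
```

Emit:
{"name": "apply_moves", "arguments": {
  "moves": [
    [0.6, 2, 0, 0, 0, 0, 0],
    [0.6, 5, 0, 0, 0, 0, 0],
    [0.6, 5, 0, 0, 0, 0, 0],
    [0.6, 5, 0, 0, 0, 0, 0],
    [0.6, 5, 0, 0, 0, 0, 0],
    [0.6, 5, 0, 0, 0, 0, 0],
    [0.6, 5, 0, 0, 0, 0, 0],
    [0.6, 5, 0, 0, 0, 0, 0],
    [0.6, 0, 0, 0, 0, 0, 0]
  ]
}}

```text
time: 24.95
tool_pos: [0.4336, -0.2886, 0.0213]
tool_rot: [-0.078, 0.077, 0.703, -0.703]
contact_force: [-1.4, -0.2, 3.6]
gripper_width: 0.306
```

```bash
python3 - <<'E'
from h import *
im=snap('wrist','w10.png');cv2.imwrite('pics/w10b.png',cv2.resize(im,(800,600),interpolation=cv2.INTER_CUBIC))
plan(.4706-.976*.097,-.2969+.218*.097,.0214,-102.6)
E
```

```text
pos [ 0.4336 -0.2886  0.0213] yaw -102.62 tilt [ 0.001 -1.    -0.   ] j6 1.06 F [-1.6  0.1  5.1] w 0.303 t 25.0
shift [59.1 -0.   0.1] turn_y -0.016135372210570154
```

View pics/w10b.png

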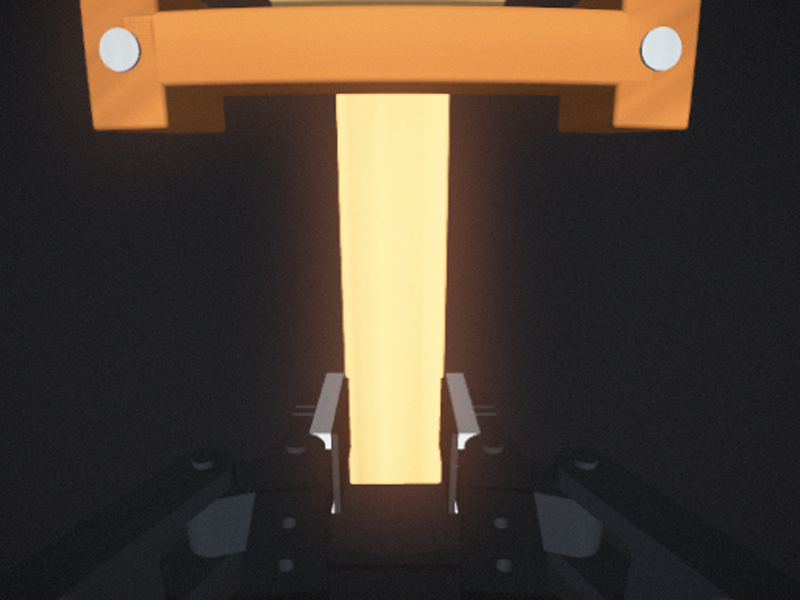

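The strip is sliding with the grip, straight along its own axis, and the pads stay behind the rail. I'll continue past 85 mm.

Emit:
{"name": "apply_moves", "arguments": {
  "moves": [
    [0.6, 4, 0, 0, 0, 0, 0],
    [0.6, 5, 0, 0, 0, 0, 0],
    [0.6, 5, 0, 0, 0, 0, 0],
    [0.6, 5, 0, 0, 0, 0, 0],
    [0.6, 5, 0, 0, 0, 0, 0],
    [0.6, 5, 0, 0, 0, 0, 0],
    [0.6, 5, 0, 0, 0, 0, 0],
    [0.6, 5, 0, 0, 0, 0, 0],
    [0.6, 5, 0, 0, 0, 0, 0],
    [0.6, 5, 0, 0, 0, 0, 0],
    [0.6, 5, 0, 0, 0, 0, 0],
    [0.6, 5, 0, 0, 0, 0, 0],
    [0.6, 0, 0, 0, 0, 0, 0],
    [0.6, 0, 0, 0, 0, 0, 0]
  ]
}}

```text
time: 26.4
tool_pos: [0.376, -0.2757, 0.0213]
tool_rot: [-0.078, 0.077, 0.703, -0.703]
contact_force: [0.3, 0.5, 6.2]
gripper_width: 0.301
```

```bash
python3 - <<'E'
from h import *
im=snap('side','s2.png');t=snap('top','t2.png')
A=cv2.resize(im[200:330,220:350],(400,400),interpolation=cv2.INTER_CUBIC);B=cv2.resize(t[150:280,320:450],(400,400),interpolation=cv2.INTER_CUBIC)
cv2.imwrite('pics/c2.png',np.hstack([A,B]))
plan(.4706-.976*.097,-.2969+.218*.097,.0214,-102.6)
E
```

```text
pos [ 0.3761 -0.2758  0.0213] yaw -102.61 tilt [ 0.001 -1.     0.   ] j6 1.0 F [ 0.2 -0.4  7.7] w 0.303 t 26.5
shift [ 0.1 -0.1  0. ] turn_y -0.0077528639652229
```

View pics/c2.png

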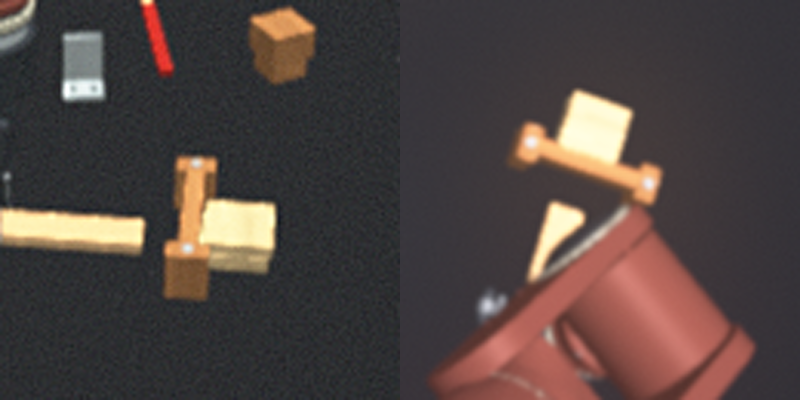

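Both pads lie flat on the bench behind the rail, stacked, and the strip's end is clear of the stop. Now I'll lift the strip and carry it.

Emit:
{"name": "apply_moves", "arguments": {
  "moves": [
    [0.6, 0, -5, 0, 0, 0, 0],
    [0.6, 0, -20, 0, 0, 0, 0],
    [0.6, 0, -40, 0, 0, 0, 0],
    [0.6, 0, -40, 0, 0, 0, 0],
    [0.6, 0, -40, 0, 0, 0, 0],
    [0.6, 0, 0, 0, 0, -2.8, 0],
    [0.6, -1.6, 0, -44.8, 0, 0, 0],
    [0.6, -1.6, 0, -44.8, 0, 0, 0],
    [0.6, -1.6, 0, -44.8, 0, 0, 0],
    [0.6, -1.6, 0, -44.8, 0, 0, 0],
    [0.6, -1.6, 0, -44.8, 0, 0, 0],
    [0.6, -1.6, 0, -44.8, 0, 0, 0],
    [0.6, -1.6, 0, -44.8, 0, 0, 0],
    [0.6, -1.6, 0, -44.8, 0, 0, 0],
    [0.6, -1.6, 0, -44.8, 0, 0, 0],
    [0.6, -1.6, 0, -44.8, 0, 0, 0],
    [0.6, -1.6, 0, -44.8, 0, 0, 0],
    [0.6, 0, 0, 0, 0, 0, 0],
    [0.6, 0, 0, 0, 0, 0, 0]
  ]
}}

```text
time: 28.4
tool_pos: [0.4765, 0.207, 0.1645]
tool_rot: [0.061, -0.058, -0.704, 0.705]
contact_force: [-0.4, -0.4, -0.9]
gripper_width: 0.299
```

```bash
python3 - <<'E'
from h import *
im=snap('wrist','w11.png');cv2.imwrite('pics/w11b.png',cv2.resize(im,(800,600),interpolation=cv2.INTER_CUBIC))
plan(.4777,.2063,.0285,-99.8)
E
```

```text
pos [0.4767 0.2062 0.1647] yaw -99.78 tilt [ 0.003 -1.     0.002] j6 2.01 F [-0.5 -0.3 -0. ] w 0.302 t 28.45
shift [ -1.4 136.2  -0.5] turn_y 0.019307066638219794
```

View pics/w11b.png

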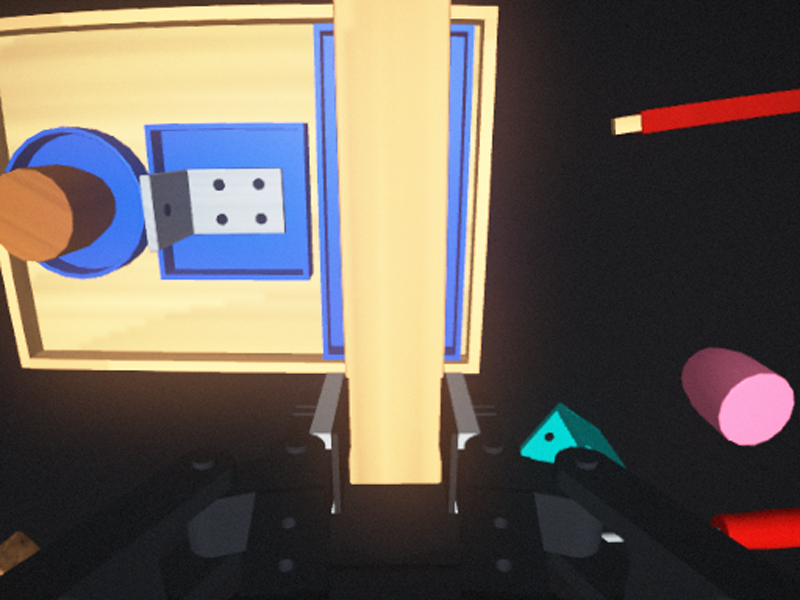

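The strip is centred over the long dish (rim x about 314–475, strip centred at 394). I'll check the lengthwise position from the rim's bottom and top edges.

```bash
python3 - <<'E'
from h import *
c=cam('wrist','w11.png');k=.64
X=np.array([atz(c,np.array(u)*k,.02) for u in [(322,359),(461,359),(475,26),(314,26)]]);print(X.round(4).tolist(),X.mean(0).round(4))
m=X.mean(0)-.045*np.array([.9854,-.1702,0]);plan(m[0],m[1],.0285,-99.8)
E
```

```text
[[0.4434, 0.2526, 0.02], [0.4303, 0.1773, 0.02], [0.5955, 0.148, 0.02], [0.6082, 0.2221, 0.02]] [0.5193 0.2    0.02  ]
pos [0.4767 0.2062 0.1647] yaw -99.78 tilt [ 0.003 -1.     0.002] j6 2.01 F [-0.5 -0.3 -0. ] w 0.302 t 28.45
shift [  1.5 136.2  -1.4] turn_y 0.019307066638219794
```

Emit:
{"name": "apply_moves", "arguments": {
  "moves": [
    [0.6, 0, 40, -0.7, 0, 0, 0],
    [0.6, 0, 40, 0, 0, 0, 0],
    [0.6, 0, 25, 0, 0, 0, 0],
    [0.6, 0, 10, 0, 0, 0, 0],
    [0.6, 0, 7, 0, 0, 0, 0],
    [0.6, 0, 5, 0, 0, 0, 0],
    [0.6, 0, 3, 0, 0, 0, 0],
    [0.6, 0, 3, 0, 0, 0, 0],
    [0.6, 0, 2, 0, 0, 0, 0],
    [0.6, 0, 0, 0, 0, 0, 0],
    [0.6, 0, 0, 0, 0, 0, 0]
  ]
}}

```text
time: 29.55
tool_pos: [0.4783, 0.2076, 0.0315]
tool_rot: [-0.06, 0.061, 0.705, -0.704]
contact_force: [-0.8, -0.3, -0.4]
gripper_width: 0.307
```

Emit:
{"name": "apply_moves", "arguments": {
  "moves": [
    [0.6, 0, 1.5, 1, 0, 0, 0],
    [0.6, 0, 1, 0, 0, 0, 0],
    [0.6, 0, 0, 0, 0, 0, 0],
    [0.2, 0, 0, 0, 0, 0, 0],
    [0.2, 0, 0, 0, 0, 0, 0],
    [0.2, 0, 0, 0, 0, 0, 0],
    [0.2, 0, -5, 0, 0, 0, 0],
    [0.2, 0, -10, 0, 0, 0, 0],
    [0.2, 0, -30, 0, 0, 0, 0],
    [0.2, 0, -45, 0, 0, 0, 0],
    [0.2, 0, -45, 0, 0, 0, 0],
    [0.2, 0, -45, 0, 0, 0, 0],
    [0.2, 0, -40, 0, 0, 0, 0],
    [0.2, 0, 0, 0, 0, 0, 0],
    [0.2, 0, 0, 0, 0, 0, 0]
  ]
}}

```text
time: 31.05
tool_pos: [0.4787, 0.2067, 0.2511]
tool_rot: [-0.059, 0.062, 0.705, -0.704]
contact_force: [0.6, 0.2, -0.4]
gripper_width: 0.399
```

```bash
python3 - <<'E'
from h import *
w=snap('wrist','w12.png');s=snap('side','s3.png')
cv2.imwrite('pics/c3.png',np.vstack([np.hstack([cv2.resize(w,(400,300)),cv2.resize(s[140:230,200:320],(400,300),interpolation=cv2.INTER_CUBIC)]),np.hstack([cv2.resize(s[170:305,180:360],(400,300),interpolation=cv2.INTER_CUBIC),cv2.resize(s[225:300,235:335],(400,300),interpolation=cv2.INTER_CUBIC)])]))
plan(.5,.2,.2)
E
```

```text
pos [0.4773 0.2063 0.2476] yaw -99.82 tilt [ 0.002 -1.     0.001] j6 2.01 F [ 0.4  0.  -0.8] w 0.401 t 31.15
shift [-23.6  47.6   2.3] turn_y None
```

View pics/c3.png

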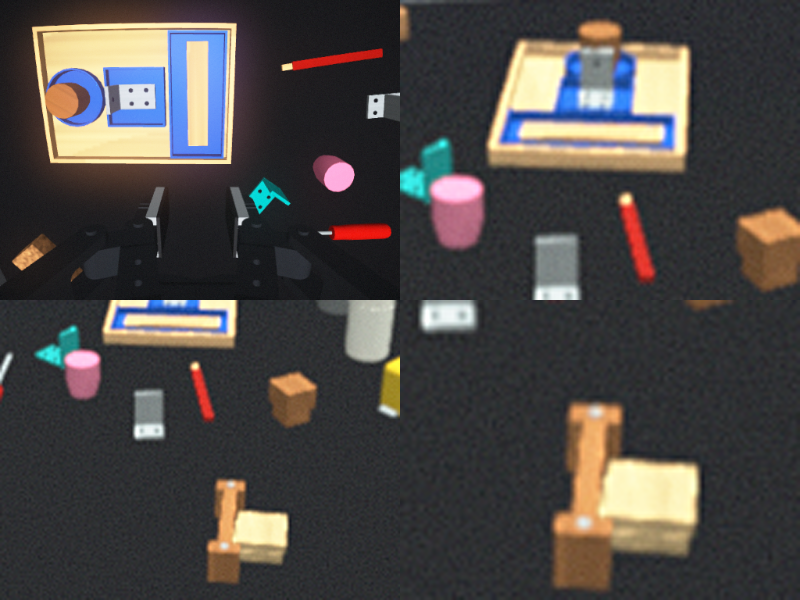

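All three parts are in their dishes, the pads are stacked behind the rail, and the look-alikes haven't moved. The arm is clear, so I'm handing in.

```bash
python3 -c "
from plant import manip
print(manip.job_done(), manip.state()['time'])"
```

```text
the job is handed in; nothing more can be done
the job is handed in; nothing more can be done
```

I placed the parts in the order asked: the round foot upright in the round dish, the angle on its flat leg in the square dish, and the strip flat in the long dish. I drew the strip about 97 mm out under the stop without lifting it. The job was handed in at about 31 s with the arm clear and touching nothing.

**Last checks:** The final wrist and side pictures show all three parts inside their dishes. The two pads lie stacked on the bench behind the rail. The square foot, the tee, the pink foot and the turquoise bracket look untouched.

**What went wrong or disagreed:**
- **First foot grasp:** It closed high and off-centre because two rows were over the 50 mm limit and were cut short. That slid the foot about 13 mm along the bench, still upright. I looked again and regripped it properly.
- **Dish positions:** The top camera put the round dish about 8 mm away in y from the wrist camera, more than the stated 2 mm. I used the wrist values, which agreed with each other, and the placings confirmed them.

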